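# Set a slipped tool-holder collar on its boom

## Robot

A 6-joint arm with a two-finger parallel gripper is mounted at the origin on the work surface. World frame = base frame: x ahead of the robot, y to its left, z up, the work surface at z = 0. Lengths are in m, angles in rad, forces in N, time in s.
With the tool pointing down it reaches from about 0.325 to 0.775 m from the base axis. Payload 5.5 kg.
Tool frame: the origin (TCP) lies midway between the tips of the shut fingers; the grasp point (between the pads) lies 19 mm behind it; z points along the fingers, x is the direction in which the jaws open and shut, and the axes are right-handed (so a half turn about z gives the same grasp; the last joint's range is limited). The gripper opens to 85 mm and grips with 20 to 120 N. Pads are 22 mm wide; open, the fingers measure 114 mm over their backs; the gripper's body (76 mm by 85 mm) begins 54 mm behind the grasp point. The pads swing forward as they close: fully open they stand 13 mm farther back than shut.
Start: joints at [1.246, 0.091, 1.231, -0, 1.82, -0.057], TCP at [0.159, 0.579, 0.231] pointing down, gripper open.
Joint ranges: [-2.87, 2.87], [-0.86, 2.18], [0.17, 2.46], [-1.51, 4.65], [0.06, 2.69], [-2.65, 2.65]. Speed limits (rad/s): [2.57, 2.57, 3.01, 3.14, 3.14, 3.14].

## Interface

Orientations are given as [roll, pitch, yaw] about the fixed x, y, z axes, in that order (R = Rz(yaw) Ry(pitch) Rx(roll)).
In Python, from rig import robot, effector, viewer, monitor gives the robot as it stands. Calls block until the motion is done:
- robot.movep(position, orientation): joint-space move of the TCP to a pose.
- robot.servo_line(position, rot=None, speed=0.15, force_limit=None): straight line of the TCP; rot=None keeps the orientation; speed is the mean speed in m/s. With force_limit (N) it stops when the force on the tool has changed by that much, and returns True; else False.
- robot.move_j(angles): joint-space move.
- effector.move_gripper(opening, grip_force=None): finger opening in m; grip_force is the grip in N (None keeps the last); returns when the fingers have stopped.
- robot.wait(seconds).
- robot.ik(position, orientation): joint angles nearest the present ones, or None.
- viewer.camera(name): name is "side" or "top" or "wrist"; returns a dict with "img" (400x640x3 uint8, red, green, blue), "z_map" (400x640 float32, m along the optical axis (not along the pixel's ray), 0 where there is no reading), "fov_y" (degrees; the focal length in pixels is half the picture's height over the tangent of half this angle, whatever the lens; pixels are square), "cx", "cy" (the principal point, pixels), "position" and "orientation" of the camera in the world. Camera axes: x right, y up, looking along -z (the intrinsics and any distortion apply to the point x, -y, -z); pixel columns grow to the right and rows downward; lengths in m; the calibration is good to about 2 mm. The wrist camera is an equidistant fisheye: a pixel r from the principal point sees the ray r / f radians off the axis. A picture is of the moment at which its call begins.
A pose or a line that the arm cannot do raises robot.Unreachable and nothing moves.
- robot.finish_job(): hands the job in, once; it reports no verdict.
Readings, each from a call of its own:
- monitor.current_clock(): time.
- monitor.current_qpos(): joint angles.
- monitor.current_joint_vel(): joint speeds.
- monitor.current_tau(): joint torques, N m.
- monitor.current_eef_pos(): TCP position.
- monitor.current_orientation(): TCP orientation.
- monitor.current_wrist_force(): force on the tool from outside, world axes, zero at the start.
- monitor.current_ft_torque(): the same for the moment, N m.
- monitor.current_finger_gap(): finger opening in m.
Only numpy, scipy, OpenCV 4.12 (cv2) and the standard library are available. Lean on these libraries where they do the work, as an engineer would, in place of code of your own. Each camera call takes 0.05 s, during which the arm holds its last target.

## Task

The tool-holder collar on the magnifier stand's boom has slipped round, so its holster hangs crooked. Without shifting it along the boom, swing the collar back until its red wing screw faces the bright milled flat of the boom squarely, then turn the wing screw clockwise until it is firmly tight on the flat, and let go. Leave the jar, the engraving scribe and the brush on the bench where they are.

Things in the scene. Friction and masses are not known exactly. Their poses are not given: they have to be found in the camera images.
- stand: Heavy bench stand of a magnifier lamp, fixed. Origin on the bench under the boom's middle; y along the boom, z up, -x side faces the robot. Post, diameter 28, 223 high, at x 34, y -190, with a clamp block on the boom at y -212 to -168; grey base plate 21 high, x -60 to 180, y -260 to -60; white lamp head 200 across at x 60, y 305, 200 to 265 high (mm).
- bush: White nylon bush under the collar, origin on the boom's axis at the collar's middle, axes as the stand's; slides along the boom against about 8 N. On it turns the aluminium collar, 46 mm diameter, 24 mm wide, with a black open holster (33 mm across, 60 mm long, 63 mm from the axis) that stands upright on the +x side when the collar is right.
- collar (a joint): Turn of the collar about the boom, rad: 0 = wing screw squarely over the flat (30 degrees from vertical towards -x of the stand); positive = screw swung from there towards +x of the stand (right-hand turn about its +y). Friction about 0.15 N m; stays where it is left. Range -0.4 to 1.3.
- screw (a joint): Turn of the wing screw, rad, growing clockwise seen from outside = tightening; loose at the start. Goes in 1.03 mm per rad; friction 0.16 N m. Over the flat its tip touches at about 2.5 and stiffens from there; firmly tight by 2.7, at 0.3 N m (limit 3.1; turned harder it eases back up to 0.15 when let go). Away from the flat the tip meets the round of the boom at about 0.6 and stops.
- wing (a point): Middle of the screw's red wing head: a paddle 38 mm wide, 10 thick, 20 high, 54 mm from the boom's axis at screw = 0 (1.03 mm less per rad). z points outward along the screw, x along the 38 mm width, y across the 10 mm; at screw = 0 x is square to the boom. Under it an 8 mm stem; the collar's boss ends 29 mm from the boom's axis.
- bottle: White closed jar standing on the bench, diameter 60 mm, 115 mm high, origin at the centre of its underside. Leave alone.
- scribe: Dark pen-shaped engraving scribe lying on the bench, 158 mm long, 16 mm thick, along its x axis, origin on the bench under its middle. Leave alone.
- brush: Small flat brush with a wooden handle lying on the bench along its x axis, 160 mm long, origin under its middle. Leave alone.
- specimen: Fossil slab in a plaster jacket, fixed, 200 by 280 mm, about 70 mm high, beyond the boom; origin at the centre of its underside.
- boom: Level dark steel bar of the stand, diameter 22 mm, fixed, from y -212 to +222 mm; origin on its axis, 170 mm above the bench. One bright milled flat, 13 mm wide, 9 mm from the axis, runs along it. y is the boom's axis; z is the flat's outward normal, which leans 30 degrees from vertical towards -x of the stand.

How it is judged:
By the outcome, as a careful person would: the job done as asked, in the order asked, and still so for the second after the job is handed in, with the robot touching nothing.
It also fails if it takes over 54 s, if anything falls off the work surface, if the arm or the gripper's body presses on something with over 40 N, if the wrist force passes 120 N, or if a joint passes its speed limit or range.

## Working session

There is one attempt and no reset: what is moved stays moved. The work goes in short steps, each a Python script; the robot and the scene stay as the last script left them, time stands still between calls to the robot, and variables do not carry over. Pictures are saved under pics/ and viewed, and the job is handed in when it is done.

```bash
ls; mkdir -p pics; python3 - <<'E'
from rig import robot, effector, viewer, monitor
import cv2
for n in ["side","top","wrist"]:
    c=viewer.camera(n)
    cv2.imwrite(f"pics/{n}0.png",c["img"][:,:,::-1])
    print(n,c["fov_y"],c["cx"],c["cy"],c["position"],c["orientation"],[k for k in c])
print(monitor.current_clock(),monitor.current_eef_pos(),monitor.current_orientation())
E
```

```text
pics
side 52.04320484960483 315.1138669938202 195.22582378843265 [ 0.57232697 -0.55221257  0.69052555] [ 0.83196901 -0.0212076  -0.08766454] ['img', 'z_map', 'fov_y', 'cx', 'cy', 'position', 'orientation']
top 42.738022388459875 323.69089627011175 200.89299486724178 [0.42247926 0.03119721 1.22861503] [ 0.19644807 -0.01380671 -1.5502962 ] ['img', 'z_map', 'fov_y', 'cx', 'cy', 'position', 'orientation']
wrist 65.70646984690485 316.5130307517373 203.13633201858406 [0.0772045  0.60054115 0.3727639 ] [-3.34035093e-01 -4.62066052e-04  1.30332063e+00] ['img', 'z_map', 'fov_y', 'cx', 'cy', 'position', 'orientation']
0.15 [0.15867611 0.57840554 0.23040736] [-3.14150805e+00  1.52729558e-03  1.30300878e+00]
```

View pics/side0.png

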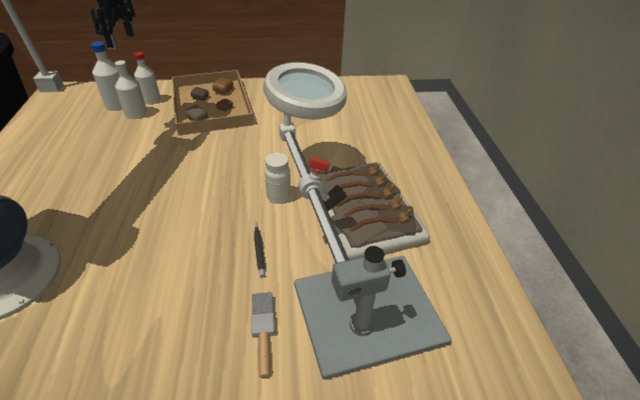

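View pics/top0.png

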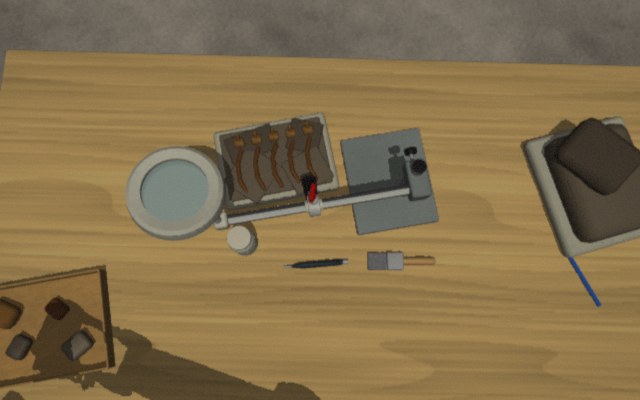

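View pics/wrist0.png

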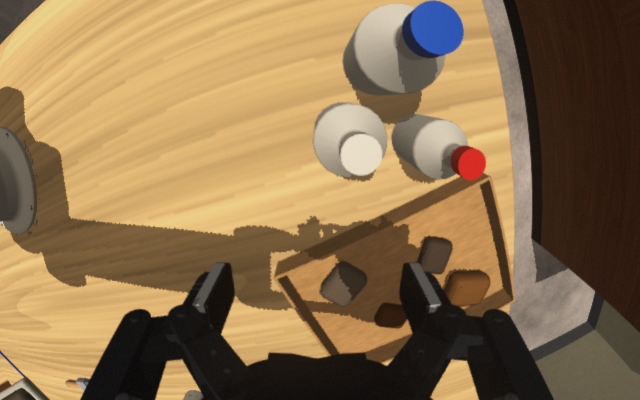

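The side view shows the collar at about (312,186) with the red wing at (319,164). In the top view the collar is at (313,205) and the wing at (312,190), swung to +x. The jar sits at (241,239) in the top view. Next I'll measure the boom, the wing and the jar.

```bash
cat > h.py <<'E'
import numpy as np, cv2
from scipy.spatial.transform import Rotation as R
from rig import robot, effector, viewer, monitor
def cloud(c):
    h,w=c["z_map"].shape; f=h/2/np.tan(np.radians(c["fov_y"])/2)
    u,v=np.meshgrid(np.arange(w),np.arange(h)); z=c["z_map"]
    P=np.stack([(u-c["cx"])/f*z,-(v-c["cy"])/f*z,-z],-1)
    Rm=R.from_euler("xyz",c["orientation"]).as_matrix()
    return P@Rm.T+np.array(c["position"])
def red(img):
    i=img.astype(int); return (i[...,0]>110)&(i[...,1]<60)&(i[...,2]<60)
def save(n,img): cv2.imwrite("pics/"+n+".png",np.ascontiguousarray(img[:,:,::-1]))
E
python3 - <<'E'
from h import *
np.set_printoptions(precision=4,suppress=True)
for n in ["top","side"]:
    c=viewer.camera(n);P=cloud(c);img=c["img"]
    np.savez(n+".npz",P=P,img=img)
    ok=c["z_map"]>0
    box=(P[...,0]>.3)&(P[...,0]<.9)&(abs(P[...,1])<.45)
    m=red(img)&box&ok
    print(n,"red",m.sum(),P[m].mean(0),P[m].min(0),P[m].max(0))
    b=ok&box&(P[...,2]>.155)&(P[...,2]<.186)
    q=P[b]
    # split along y
    for y in np.arange(-.3,.3,.03):
        s=q[(abs(q[:,1]-y)<.015)]
        if len(s)>5: print(round(y,2),len(s),np.median(s,0),s[:,0].min(),s[:,0].max(),s[:,2].max())
    img2=img[130:260,150:470] if n=="top" else img[60:300,200:460]
    save(n+"z",cv2.resize(img2,None,fx=2.5,fy=2.5,interpolation=cv2.INTER_CUBIC))
E
```

```text
top red 65 [0.6391 0.0453 0.2282] [0.6231 0.0391 0.2094] [0.6569 0.0509 0.2353]
-0.21 7 [ 0.6479 -0.1989  0.1795] 0.6470760568852628 0.6592739606241 0.18585736689288135
-0.18 82 [ 0.7297 -0.1719  0.1753] 0.6418800825804587 0.7557211726914663 0.18580039616234534
-0.15 280 [ 0.6708 -0.1524  0.1767] 0.6424035258280281 0.7555342687936091 0.18598999386752535
-0.12 147 [ 0.6549 -0.119   0.1773] 0.643343060024251 0.6689161584236818 0.18301454214799162
-0.09 147 [ 0.6493 -0.0901  0.1773] 0.6370067077517152 0.6637802953201795 0.18381183086287378
-0.06 147 [ 0.6438 -0.0598  0.1774] 0.6322605175150805 0.6582644057295575 0.18401046820013156
-0.03 156 [ 0.6379 -0.0298  0.1774] 0.6261777325325844 0.6515543642773637 0.185234341311026
-0.0 149 [ 0.6318 -0.0004  0.177 ] 0.6199512447286681 0.6468236550234976 0.18477879125029606
0.03 139 [0.6205 0.0283 0.1792] 0.6017811104264338 0.6460092810321567 0.1859753489384779
0.06 140 [0.6178 0.0619 0.1775] 0.6011327437238579 0.6792632765218023 0.18561838603698755
0.09 146 [0.6143 0.0901 0.1774] 0.6027568378320739 0.6270767937114056 0.18240947253809403
0.12 158 
[... 1273 characters left out ...]
7 [0.6227 0.0278 0.1781] 0.6041929520973263 0.6503703667732201 0.18583666481544092
0.06 45 [0.6162 0.0692 0.1782] 0.602825045289195 0.6802129866126425 0.18576933127055884
0.09 107 [0.6144 0.0901 0.1783] 0.6039789651540695 0.6288108652358504 0.18322518563570922
0.12 98 [0.6088 0.1202 0.1787] 0.5989407646704251 0.6229903903731735 0.1821510633447302
0.15 95 [0.6023 0.1485 0.1777] 0.5921964083562183 0.6186114484613936 0.18245256303161606
0.18 86 [0.5973 0.1799 0.1779] 0.5868334728965605 0.6119615240913757 0.18241735893442157
0.21 154 [0.5882 0.2187 0.1788] 0.574242212206367 0.60618795493039 0.18596943685993583
0.24 35 [0.5755 0.2315 0.1835] 0.5721878547961546 0.606418914906427 0.1859633056378842
```

```bash
cat > fit.py <<'E'
from h import *
from scipy.optimize import least_squares
np.set_printoptions(precision=4,suppress=True)
D={n:np.load(n+".npz") for n in ["top","side"]}
for n in ["top","side"]:
    P=D[n]["P"].reshape(-1,3)
    y=P[:,1]; xc=.632-.195*y
    s=P[(((y>-.11)&(y<.0))|((y>.09)&(y<.19)))&(abs(P[:,0]-xc)<.02)&(P[:,2]>.165)&(P[:,2]<.19)]
    def r(p):
        d=np.array([-p[1],1,p[3]]);d/=np.linalg.norm(d)
        v=s-[p[0],0,p[2]]
        return np.linalg.norm(np.cross(v,d),axis=1)-.011
    f=least_squares(r,[.632,.195,.17,0],loss="soft_l1",f_scale=.001); print(n,f.x,np.sqrt((f.fun**2).mean()))
p=[.6317,.195]
E
python3 fit.py
```

```text
top [ 0.6341  0.1966  0.1685 -0.0003] 0.0017383232154178495
side [ 0.6356  0.1953  0.1693 -0.    ] 0.0009075789293698908
```

View pics/topz.png

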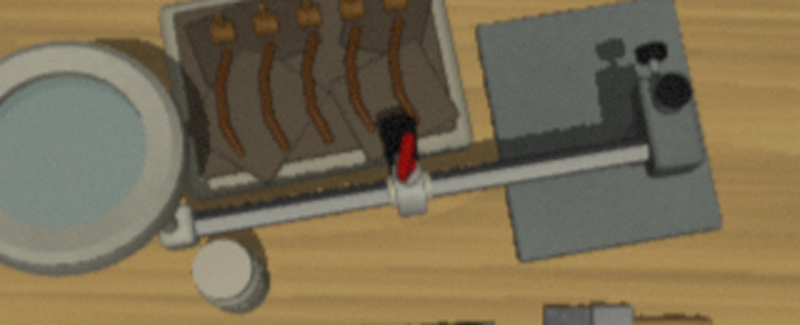

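View pics/sidez.png

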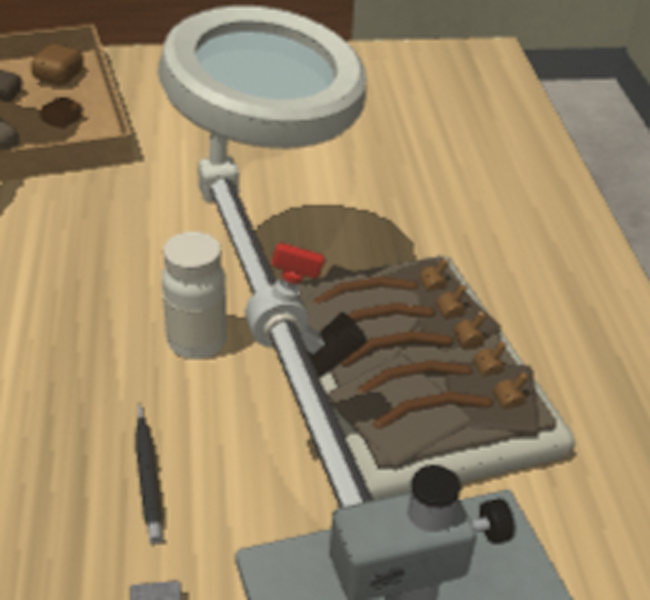

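```bash
cat > wing.py <<'E'
from h import *
np.set_printoptions(precision=4,suppress=True)
t=.1935; O=np.array([.635,0,.1695])
B=np.array([[np.cos(t),np.sin(t),0],[-np.sin(t),np.cos(t),0],[0,0,1]]) # rows: stand x,y,z
def analyze(P,img,tag):
    Q=(P-O)@B.T
    box=(abs(Q[...,0])<.12)&(abs(Q[...,1])<.12)&(Q[...,2]>-.02)&(Q[...,2]<.12)
    m=red(img)&box
    # shrink? keep 
    q=Q[m]; print(tag,"n",len(q),"mean",q.mean(0))
    a=np.arctan2(q[:,0],q[:,2]); r=np.hypot(q[:,0],q[:,2])
    print(" ang mean",a.mean(),"r range",np.percentile(r,[2,50,98]))
    C=np.cov(q.T); w,V=np.linalg.eigh(C); print(" sd",np.sqrt(w)," axes\n",V.T)
    # collar
    rr=np.hypot(Q[...,0],Q[...,2])
    c=box&(rr>.0205)&(rr<.0255)&~red(img)&(abs(Q[...,1]-.05)<.04)
    c=Q[c]; print(" collar y",len(c),np.percentile(c[:,1],[2,10,50,90,98]) if len(c) else "")
    return q
if __name__=="__main__":
    for n in ["top","side"]:
        d=np.load(n+".npz"); analyze(d["P"],d["img"],n)
E
python3 wing.py
```

```text
top n 65 mean [0.0127 0.0436 0.0587]
 ang mean 0.21270673696382156 r range [0.042  0.0622 0.066 ]
 sd [0.0019 0.0056 0.0101]  axes
 [[-0.2335 -0.9144  0.3306]
 [ 0.3009  0.2553  0.9188]
 [-0.9246  0.3141  0.2155]]
 collar y 144 [0.0325 0.0339 0.0439 0.0541 0.0556]
side n 190 mean [0.0131 0.0396 0.054 ]
 ang mean 0.2366068937640836 r range [0.041  0.0571 0.0653]
 sd [0.0016 0.0068 0.0093]  axes
 [[ 0.3118  0.9243 -0.22  ]
 [ 0.2138  0.1573  0.9641]
 [-0.9258  0.3476  0.1486]]
 collar y 191 [0.0301 0.0308 0.0372 0.0505 0.0533]
```

Estimates so far:
- **Collar:** angle a≈0.2 from vertical, so the collar joint is about 0.73.
- **Screw:** about 0.35.
- **Bush:** 0.043 along the boom from my reference point.

Next I'll check reach for both the swing and the screw turn.

```bash
cat >> h.py <<'E'
t=.1935; O=np.array([.635,0,.1695]); YC=.0435
B=np.array([[np.cos(t),np.sin(t),0],[-np.sin(t),np.cos(t),0],[0,0,1]])
def pose(a,s,r,sg=1,off=(0,0,0),yc=None):
    """TCP pose: grasp point at radius r along the screw, collar angle a from vertical, screw s; off in tool frame"""
    d=np.array([np.sin(a),0,np.cos(a)]);e=np.array([np.cos(a),0,-np.sin(a)]);y=np.array([0,1,0.])
    n=sg*(y*np.cos(s)+e*np.sin(s)); z=-d
    M=B.T@np.stack([n,np.cross(z,n),z],1)
    g=B.T@(d*r+y*(YC if yc is None else yc))+O
    return g+M@(np.array([0,0,.019])+np.array(off)), R.from_matrix(M).as_euler("xyz")
E
python3 - <<'E'
from h import *
np.set_printoptions(precision=3,suppress=True)
for sg in (1,-1):
  for a,s,r in [(.2,.35,.157),(.2,.35,.057),(-.16,.35,.057),(-.5236,.35,.057),(-.5236,1,.057),(-.5236,2,.055),(-.5236,2.9,.054),(-.5236,2.9,.154)]:
    p,o=pose(a,s,r,sg); print(sg,a,s,p,robot.ik(p,o))
E
```

```text
1 0.2 0.35 [0.654 0.048 0.305] [ 0.037  0.492  0.634 -0.039  2.213 -1.397]
1 0.2 0.35 [0.634 0.044 0.207] [ 0.033  0.375  0.96  -0.035  2.005 -1.393]
1 -0.16 0.35 [0.621 0.042 0.207] [-0.005  0.002  1.374  0.031  1.61  -1.416]
1 -0.5236 0.35 [0.608 0.039 0.202] [-0.063 -0.348  1.765  0.136  1.219 -1.491]
1 -0.5236 1 [0.608 0.039 0.202] [-0.063 -0.348  1.765  0.136  1.219 -0.841]
1 -0.5236 2 [0.609 0.039 0.201] [-0.062 -0.345  1.766  0.135  1.215  0.159]
1 -0.5236 2.9 [0.609 0.039 0.2  ] [-0.062 -0.344  1.766  0.135  1.213  1.059]
1 -0.5236 2.9 [0.56  0.03  0.286] [-0.094 -0.467  1.704  0.145  1.401  1.054]
-1 0.2 0.35 [0.654 0.048 0.305] [ 0.037  0.492  0.634 -0.039  2.213  1.745]
-1 0.2 0.35 [0.634 0.044 0.207] [ 0.033  0.375  0.96  -0.035  2.005  1.749]
-1 -0.16 0.35 [0.621 0.042 0.207] [-0.005  0.002  1.374  0.031  1.61   1.726]
-1 -0.5236 0.35 [0.608 0.039 0.202] [-0.063 -0.348  1.765  0.136  1.219  1.65 ]
-1 -0.5236 1 [0.608 0.039 0.202] [-0.063 -0.348  1.765  0.136  1.219  2.3  ]
-1 -0.5236 2 [0.609 0.039 0.201] None
-1 -0.5236 2.9 [0.609 0.039 0.2  ] [-0.062 -0.344  1.766  0.135  1.213 -2.083]
-1 -0.5236 2.9 [0.56  0.03  0.286] [-0.094 -0.467  1.704  0.145  1.401 -2.088]
```

sg=+1 does the whole thing in one wrist sweep. I'll lift, go to the pre-grasp pose and look.

```bash
cat >> h.py <<'E'
def wcloud(c):
    h,w=c["z_map"].shape; f=h/2/np.tan(np.radians(c["fov_y"])/2)
    u,v=np.meshgrid(np.arange(w),np.arange(h)); dx=u-c["cx"];dy=v-c["cy"]
    r=np.hypot(dx,dy)+1e-9; th=r/f; z=c["z_map"]
    P=np.stack([np.tan(th)*dx/r*z,-np.tan(th)*dy/r*z,-z],-1)
    return P@R.from_euler("xyz",c["orientation"]).as_matrix().T+np.array(c["position"])
E
python3 - <<'E'
from h import *
p=monitor.current_eef_pos(); robot.servo_line([p[0],p[1],.42],speed=.3)
p,o=pose(.2,.35,.165); 
robot.movep([p[0]-.05,p[1],.42],o)
robot.servo_line(p,rot=o,speed=.2)
effector.move_gripper(.035)
c=viewer.camera("wrist"); save("w1",c["img"]); np.savez("w1.npz",P=wcloud(c),img=c["img"],c=np.array(c,dtype=object))
print(monitor.current_clock(),monitor.current_eef_pos(),p,monitor.current_wrist_force())
E
```

```text
4.825 [0.65509879 0.04823429 0.3125894 ] [0.65509957 0.04826582 0.31258972] [ 0.65475762 -0.44565281  0.0328693 ]
```

View pics/w1.png

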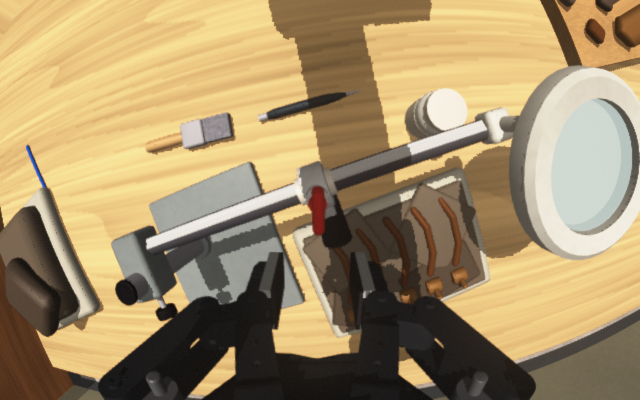

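The wrist view shows the wing at about (319,212), roughly centred between the fingers at (270,270) and (365,270), with the collar at (316,183). I'll measure from its depth.

```bash
cat > wm.py <<'E'
from h import *
import sys
np.set_printoptions(precision=4,suppress=True)
def wm(P,img,amax=3):
    i=img.astype(int); m=(i[...,0]>70)&(i[...,1]<45)&(i[...,2]<45)
    Q=(P-O)@B.T
    rr=np.hypot(Q[...,0],Q[...,2])
    box=(abs(Q[...,0])<.1)&(abs(Q[...,1]-YC)<.05)&(Q[...,2]>-.02)&(Q[...,2]<.11)
    m&=box; q=Q[m]; r=rr[m]
    print("n",len(q),"mean",q.mean(0),"r",np.percentile(r,[2,25,50,75,98]))
    C=np.cov(q.T);w,V=np.linalg.eigh(C);print("sd",np.sqrt(w));print(V.T)
    # boom check
    b=(rr<.02)&(Q[...,2]>.002)&(abs(Q[...,1]-YC)>.03)&(abs(Q[...,1])<.12)
    bb=Q[b]
    from scipy.optimize import least_squares
    f=least_squares(lambda p:np.hypot(bb[:,0]-p[0]-p[2]*bb[:,1],bb[:,2]-p[1])-.011,[0,0,0],loss="soft_l1",f_scale=.001)
    print("boom offset x,z,slope",f.x,len(bb))
    c=box&(rr>.0205)&(rr<.0255)&~m; c=Q[c]
    print("collar y",len(c),np.percentile(c[:,1],[1,3,10,50,90,97,99]))
    # min area rect of wing in pixels
    pts=np.argwhere(m)[:,::-1].astype(np.float32); print("px rect",cv2.minAreaRect(pts))
    return q
if __name__=="__main__":
    d=np.load(sys.argv[1],allow_pickle=True); q=wm(d["P"],d["img"])
    x,y=q[:,0],q[:,1]
    top=q
    for a in (.1,.15,.2,.25,.3):
        dd=np.array([np.sin(a),0,np.cos(a)]);e=np.array([np.cos(a),0,-np.sin(a)])
        h=q@dd; s=q[h>np.percentile(h,60)]
        print(a,"h",np.percentile(h,[50,98]),"e",np.percentile(s@e,[0,50,100]),"y",np.percentile(s[:,1],[0,50,100]),"slope",np.polyfit(s@e,s[:,1],1), "flatness",np.polyfit(q@e,h,1))
E
python3 wm.py w1.npz
```

```text
n 557 mean [0.0125 0.0444 0.0592] r [0.0429 0.0621 0.0631 0.0641 0.0657]
sd [0.0029 0.0064 0.0106]
[[ 0.3016  0.9494 -0.088 ]
 [ 0.2318  0.0165  0.9726]
 [-0.9248  0.3138  0.2151]]
boom offset x,z,slope [-0.001  -0.0004 -0.0013] 3605
collar y 756 [0.0317 0.0322 0.0336 0.0455 0.0541 0.055  0.0555]
px rect ((317.0, 210.5), (47.0, 16.0), 90.0)
0.1 h [0.0618 0.0656] e [-0.0079  0.0003  0.0155] y [0.04   0.0463 0.0525] slope [-0.2956  0.0467] flatness [-0.0744  0.0606]
0.15 h [0.0621 0.0655] e [-0.0104 -0.002   0.013 ] y [0.0392 0.046  0.0521] slope [-0.3093  0.0457] flatness [-0.0448  0.0605]
0.2 h [0.0624 0.0652] e [-0.013  -0.0039  0.0182] y [0.0378 0.0456 0.052 ] slope [-0.3293  0.0447] flatness [-0.0151  0.0605]
0.25 h [0.0626 0.0647] e [-0.0162 -0.0045  0.0155] y [0.0371 0.0447 0.0519] slope [-0.3314  0.0437] flatness [0.0145 0.0604]
0.3 h [0.0625 0.0644] e [-0.0194 -0.0028  0.0146] y [0.0355 0.0436 0.0508] slope [-0.3267  0.0428] flatness [0.0442 0.0604]
```

Refined values: a≈0.222, s≈0.32, YC≈0.0438. I'll descend with the jaws open, then centre by light touch.

```bash
sed -i 's/^t=.1935; O=.*/t=.1935; O=np.array([.6345,0,.1692]); YC=.0438/' h.py
python3 - <<'E'
from h import *
np.set_printoptions(precision=4,suppress=True)
A,S=.222,.32
p,o=pose(A,S,.057)
print(robot.servo_line(p,rot=o,speed=.08,force_limit=6))
effector.move_gripper(.018)
M=R.from_euler("xyz",monitor.current_orientation()).as_matrix()
p0=np.array(monitor.current_eef_pos()); print("f0",monitor.current_wrist_force(),monitor.current_finger_gap())
res=[]
for sg in (1,-1):
    hit=robot.servo_line(p0+M[:,0]*sg*.009,speed=.015,force_limit=2.0)
    q=np.array(monitor.current_eef_pos()); f=np.array(monitor.current_wrist_force())
    res.append((q-p0)@M[:,0]); print(sg,hit,res[-1],"f tool",M.T@f)
    robot.servo_line(p0,speed=.04)
print(res,np.mean(res),monitor.current_clock())
c=viewer.camera("wrist"); save("w2",c["img"])
E
```

```text
False
f0 [-0.3535 -0.3257  0.3527] 0.018221195794713423
1 True 0.0012100644408179636 f tool [-1.5699 -0.0512 -0.5254]
-1 True -0.0013363266817104362 f tool [ 2.4342 -0.688  -1.3379]
[np.float64(0.0012100644408179636), np.float64(-0.0013363266817104362)] -6.313112044623633e-05 7.7667
```

View pics/w2.png

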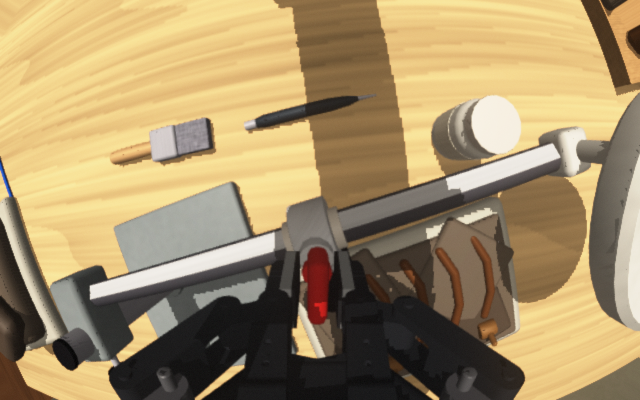

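The wing at (318,285) sits between the pads and looks centred, but the touches came sooner than expected (±1.3 mm rather than ±4 mm). I'll probe again more slowly.

```bash
python3 - <<'E'
from h import *
np.set_printoptions(precision=4,suppress=True)
M=R.from_euler("xyz",monitor.current_orientation()).as_matrix()
p0=np.array(monitor.current_eef_pos())
for sg in (1,-1):
    for k in (1,2,3,4,5,6):
        robot.servo_line(p0+M[:,0]*sg*.001*k,speed=.01); robot.wait(.05)
        f=M.T@np.array(monitor.current_wrist_force()); print(sg,k,f, monitor.current_finger_gap())
        if abs(f[0])>2.5: break
    robot.servo_line(p0,speed=.04)
    robot.wait(.1); print(M.T@np.array(monitor.current_wrist_force()))
print(monitor.current_clock())
E
```

```text
1 1 [-0.7788 -0.7167  0.298 ] 0.017917650466318248
1 2 [-1.9813  0.2967  1.2235] 0.01812366635094042
1 3 [-5.8094 -0.9922  0.5338] 0.017886683111092063
[0.0352 0.059  0.1932]
-1 1 [0.6898 0.1287 0.3621] 0.017544155977075915
-1 2 [ 3.2501 -0.2591 -0.6352] 0.017991762898399252
[ 0.6373 -0.1492  1.2767]
10.0167
```

The wing is centred to about 0.2 mm. I'll close on it gently and check the gap and forces.

```bash
python3 - <<'E'
from h import *
np.set_printoptions(precision=4,suppress=True)
M=R.from_euler("xyz",monitor.current_orientation()).as_matrix()
p0=np.array(monitor.current_eef_pos())
print(M.T@np.array(monitor.current_ft_torque()))
effector.move_gripper(0.005,grip_force=40); robot.wait(.2)
print(M.T@np.array(monitor.current_wrist_force()),M.T@np.array(monitor.current_ft_torque()),monitor.current_finger_gap(),monitor.current_clock())
c=viewer.camera("wrist"); save("w3",c["img"])
for n in ["top","side"]:
    c=viewer.camera(n); np.savez(n+"1.npz",P=cloud(c),img=c["img"])
E
```

```text
[-0.0877  0.0015  0.0401]
[ 1.4464 -0.5189 -0.9824] [-0.1453  0.0676 -0.0011] 0.01300426373268208 10.4333
```

View pics/w3.png

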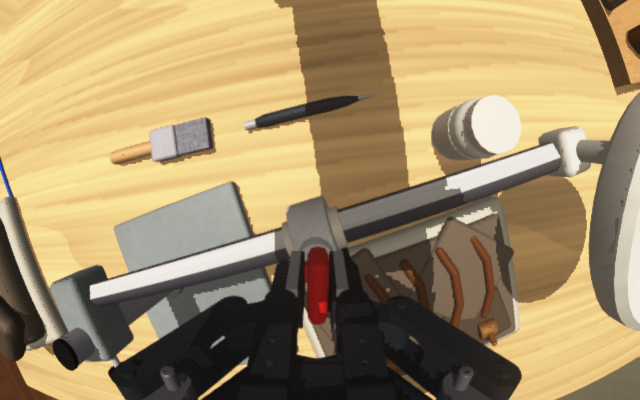

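Gripped, with the wing now square between the pads at (317,285). I'll swing along the arc about the boom's axis.

```bash
python3 - <<'E'
from h import *
np.set_printoptions(precision=3,suppress=True)
effector.move_gripper(0.005,grip_force=60)
for a in np.linspace(.222,-.5236,9)[1:]:
    p,o=pose(a,.32,.057)
    h=robot.servo_line(p,rot=o,speed=.05,force_limit=45)
    M=R.from_euler("xyz",monitor.current_orientation()).as_matrix()
    print(round(a,3),h,B@np.array(monitor.current_wrist_force()),B@np.array(monitor.current_ft_torque()),monitor.current_finger_gap())
    if h: break
robot.wait(.2)
print(monitor.current_clock(),B@np.array(monitor.current_wrist_force()))
for n in ["top","side","wrist"]:
    c=viewer.camera(n); np.savez(n+"2.npz",P=(wcloud if n=="wrist" else cloud)(c),img=c["img"]); save(n+"2",c["img"])
    if n!="wrist":
        i=c["img"][130:290,220:420] if n=="top" else c["img"][100:260,220:420]
        save(n+"2z",cv2.resize(i,None,fx=3.5,fy=3.5,interpolation=cv2.INTER_CUBIC))
E
```

```text
0.129 False [  0.837  -0.775 -22.764] [-0.051 -0.839  0.061] 0.011963746593388098
0.036 False [  3.092  -1.141 -25.389] [-0.013 -0.796  0.001] 0.012011989904745798
-0.058 False [  5.725  -1.216 -24.069] [-0.067 -0.872  0.029] 0.011528596238039928
-0.151 False [ 10.353  -1.992 -26.557] [-0.12  -1.113 -0.019] 0.011746983543238337
-0.244 False [ 14.491  -2.061 -29.269] [-0.192 -1.224 -0.03 ] 0.011611648418725638
-0.337 False [ 15.898  -1.777 -28.529] [-0.225 -1.037  0.015] 0.011658371441091924
-0.43 False [ 18.869  -2.796 -29.062] [-0.257 -0.911 -0.038] 0.011508695523109742
-0.524 False [ 17.258  -2.184 -30.397] [-0.408  0.193 -0.339] 0.011716425627902956
13.0 [ 14.184  -1.143 -28.331]
```

View pics/side2z.png

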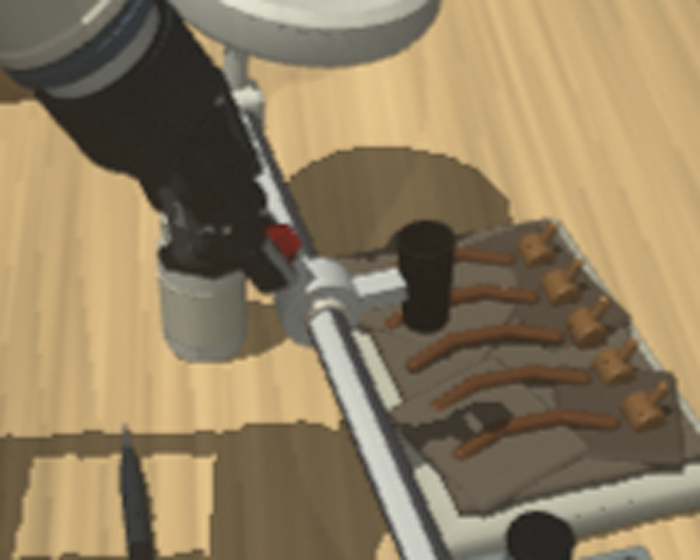

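View pics/wrist2.png

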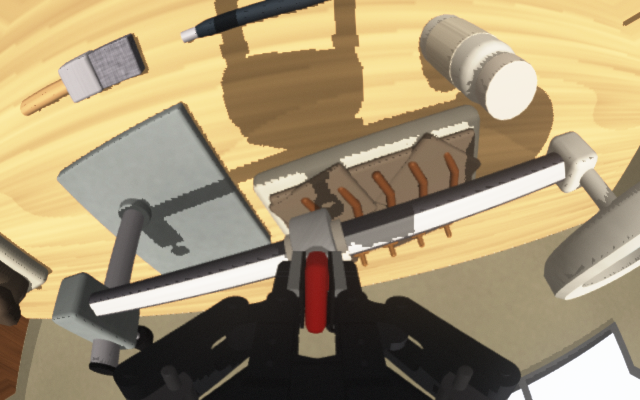

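The swing worked: in the side view the holster stands upright at (425,275) and the bright flat faces the wrist camera. There is about 30 N of pull along the screw, so I'll release, relax and measure before tightening.

```bash
cat > meas.py <<'E'
from h import *
from scipy.optimize import least_squares
def meas(n,P,img,a0=-.5236):
    """collar angle, screw, bush y from one cloud (relative to boom fitted in that cloud)"""
    Q=(P-O)@B.T
    rr=np.hypot(Q[...,0],Q[...,2])
    b=(rr<.016)&(Q[...,2]>.0)&(abs(Q[...,1]-YC)>.03)&(Q[...,1]>-.1)&(Q[...,1]<.17)
    bb=Q[b]
    i=img.astype(int); m=(i[...,0]>70)&(i[...,1]<45)&(i[...,2]<45)&(abs(Q[...,0])<.1)&(abs(Q[...,1]-YC)<.05)&(Q[...,2]>-.02)&(Q[...,2]<.11)
    f=least_squares(lambda p:np.hypot(bb[:,0]-p[0]-p[2]*bb[:,1],bb[:,2]-p[1])-.011,[0,0,0],loss="soft_l1",f_scale=.001).x
    q=Q[m]-np.array([f[0]+f[2]*YC,f[1],0])[[0,2,1]]
    a=np.arctan2(q[:,0],q[:,2]); r=np.hypot(q[:,0],q[:,2])
    A=a.mean()
    for k in range(3):
        d=np.array([np.sin(A),0,np.cos(A)]);e=np.array([np.cos(A),0,-np.sin(A)])
        h=q@d; top=q[h>np.percentile(h,98)-.004]
        A2=A-np.polyfit(top@e,top@d,1)[0]
    pe=np.polyfit(top@e,top[:,1],1)
    c=(rr>.0205)&(rr<.0255)&~m&(abs(Q[...,1]-YC)<.03); c=Q[c]
    print(n,"boom",f,"n",len(q),"a mean",a.mean().round(4),"flat a",round(A2,4),"slope s",-np.arctan(pe[0]),"y at 0",pe[1],"ymean",q[:,1].mean(),"r98",np.percentile(r,98),"collar y",len(c),np.percentile(c[:,1],[2,98]) if len(c) else "")
E
python3 - <<'E'
from h import *; from meas import meas
np.set_printoptions(precision=4,suppress=True)
effector.move_gripper(.030); robot.wait(.1)
print(B@np.array(monitor.current_wrist_force()),monitor.current_eef_pos(),pose(-.5236,.32,.057)[0])
p,o=pose(-.5236,.32,.115); robot.servo_line(p,rot=o,speed=.15)
for n in ["top","side","wrist"]:
    c=viewer.camera(n);P=(wcloud if n=="wrist" else cloud)(c); np.savez(n+"3.npz",P=P,img=c["img"]); save(n+"3",c["img"])
    meas(n,P,c["img"])
print(monitor.current_clock())
E
```

```text
[ 0.0561 -0.0752 -0.1234] [0.608  0.0394 0.2053] [0.6074 0.0393 0.2021]
top boom [-0.0004 -0.0009  0.0002] n 93 a mean -0.5307 flat a -0.5765 slope s 0.2914321126201467 y at 0 0.042837066253367084 ymean 0.043619973102670954 r98 0.06775398228253673 collar y 144 [0.0323 0.0552]
side boom [0.0011 0.     0.001 ] n 125 a mean -0.5833 flat a -0.6045 slope s 0.43822085135367006 y at 0 0.04000276645599822 ymean 0.03852400201686863 r98 0.06556833802514442 collar y 188 [0.0299 0.0538]
wrist boom [-0.001  -0.0003 -0.0025] n 727 a mean -0.6631 flat a -0.6154 slope s 0.3023904253155486 y at 0 0.04490642549620161 ymean 0.045200008874226746 r98 0.06633337616579277 collar y 1013 [0.0318 0.055 ]
14.25
```

View pics/wrist3.png

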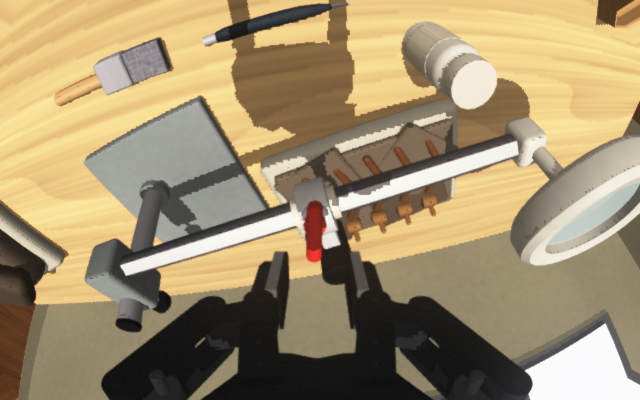

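The bush hasn't moved along the boom (collar edges agree within 0.3 mm), but the collar angle estimates disagree, from -0.53 to -0.66. The holster should be upright, so I'll fit its tilt as a separate check.

```bash
cat > hol.py <<'E'
from h import *
from scipy.optimize import least_squares
def hol(n,P,img,fb):
    Q=(P-O)@B.T-np.array([fb[0],0,fb[1]])
    i=img.astype(int); 
    m=(i.max(-1)<60)&(abs(Q[...,0]-.063)<.03)&(abs(Q[...,1]-YC)<.028)&(abs(Q[...,2])<.05)
    q=Q[m]
    if len(q)<30: print(n,"few",len(q)); return
    def res(p):
        d=np.array([p[2],p[3],1]);d/=np.linalg.norm(d)
        return np.linalg.norm(np.cross(q-[p[0],p[1],0],d),axis=1)-.0165
    f=least_squares(res,[.063,YC,0,0],loss="soft_l1",f_scale=.001)
    h=q[:,2]
    print(n,len(q),"x,y",f.x[:2],"tilt x/z",f.x[2],"y/z",f.x[3],"rms",np.sqrt(np.mean(f.fun**2)),"z",np.percentile(h,[1,99]),"top x",np.median(q[h>np.percentile(h,90)],0))
    return f.x
E
python3 - <<'E'
from hol import *
np.set_printoptions(precision=4,suppress=True)
for n,f in [("top",[-.0004,-.0009]),("side",[.0011,0]),("wrist",[-.001,-.0003])]:
    d=np.load(n+"3.npz"); hol(n,d["P"],d["img"],f)
E
python3 -c "
from h import *
print(monitor.current_eef_pos(),pose(-.5236,.32,.115)[0],monitor.current_orientation(),pose(-.5236,.32,.115)[1])
d=np.load('wrist3.npz')['img'][150:300,230:430];save('w3z',cv2.resize(d,None,fx=4,fy=4,interpolation=2))
d=np.load('side3.npz')['img'][130:230,260:400];save('s3z',cv2.resize(d,None,fx=5,fy=5,interpolation=2))"
```

```text
top 168 x,y [0.0574 0.0441] tilt x/z 0.034002292479328386 y/z -0.016923795253065147 rms 0.0023241416058905335 z [-0.0235  0.0377] top x [0.0678 0.0506 0.0365]
side 420 x,y [0.0634 0.0445] tilt x/z -0.09283297647858736 y/z -0.08894174567187368 rms 0.0020940380012416213 z [-0.0219  0.0355] top x [0.0636 0.0409 0.0344]
wrist 971 x,y [0.0647 0.0425] tilt x/z -0.13169371038208064 y/z 0.10436067451590453 rms 0.0016983513225599736 z [-0.0199  0.0348] top x [0.0582 0.0363 0.0339]
[0.5787522  0.03383561 0.25035811] [0.5789732  0.0337524  0.25233838] [ 2.64305639 -0.15787323  1.48446353] [ 2.64025328 -0.15793942  1.4848163 ]
```

View pics/w3z.png

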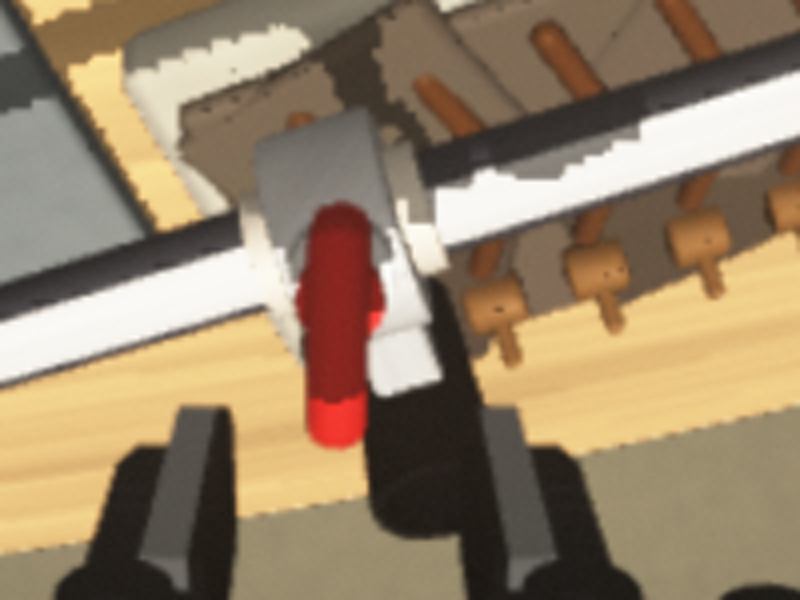

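View pics/s3z.png

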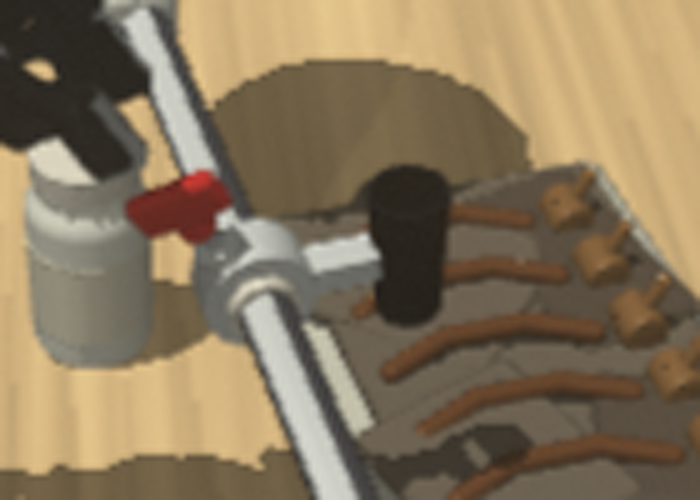

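Most of the measurements say the collar overshot by about 0.08 rad, with the holster's top leaning towards -x. I'll let the arm settle and measure once more, more carefully.

```bash
cat > meas2.py <<'E'
from h import *
from scipy.optimize import least_squares
def meas2(n,P,img,A,r0=.0535):
    Q=(P-O)@B.T
    rr=np.hypot(Q[...,0],Q[...,2])
    b=(rr<.016)&(Q[...,2]>.0)&(abs(Q[...,1]-YC)>.03)&(Q[...,1]>-.1)&(Q[...,1]<.17); bb=Q[b]
    f=least_squares(lambda p:np.hypot(bb[:,0]-p[0]-p[2]*bb[:,1],bb[:,2]-p[1])-.011,[0,0,0],loss="soft_l1",f_scale=.001).x
    i=img.astype(int); m=(i[...,0]>70)&(i[...,1]<45)&(i[...,2]<45)&(abs(Q[...,0])<.1)&(abs(Q[...,1]-YC)<.05)&(Q[...,2]>-.02)&(Q[...,2]<.11)
    q=Q[m]-np.array([f[0]+f[2]*YC,0,f[1]])
    for k in range(6):
        d=np.array([np.sin(A),0,np.cos(A)]);e=np.array([np.cos(A),0,-np.sin(A)])
        h=q@d; ht=np.percentile(h,90)
        top=q[abs(h-ht)<.003]
        k_,c_=np.polyfit(top@e,top@d,1); k_=np.clip(k_,-.1,.1); A=A-0.7*k_
    s=-np.arctan(np.polyfit(top@e,top[:,1],1)[0])
    w=e*np.cos(s)-np.array([0,1,0])*np.sin(s)
    c=np.array([0,YC,0])
    u=(q-c)@w; ut=(top-c)@w; nn=np.array([0,1,0])*np.cos(s)+e*np.sin(s); vt=(top-c)@nn
    # centre of whole width, turned to an angle
    uc=(np.percentile(u,1)+np.percentile(u,99))/2
    print(n,len(q),len(top),"flat A",round(A,4),"s",round(s,3),"u ext",np.percentile(u,[1,99]).round(4),"top u",np.percentile(ut,[1,99]).round(4),"v",np.percentile(vt,[1,99]).round(4),"A from centre",round(A+uc*np.cos(s)/r0,4),"top h",round(ht,4))
    return f
E
python3 - <<'E'
from meas2 import *; from hol import hol
np.set_printoptions(precision=4,suppress=True)
robot.wait(.4); p,o=pose(-.5236,.32,.115); print(np.array(monitor.current_eef_pos())-p)
for n,A in [("wrist",-.58),("top",-.58),("side",-.58)]:
    c=viewer.camera(n);P=(wcloud if n=="wrist" else cloud)(c); np.savez(n+"4.npz",P=P,img=c["img"])
    f=meas2(n,P,c["img"],A); hol(n,P,c["img"],f)
print("initial")
d=np.load("w1.npz",allow_pickle=True); meas2("wrist",d["P"],d["img"],.22)
for n in ("top","side"):
    d=np.load(n+".npz"); meas2(n,d["P"],d["img"],.22)
E
```

```text
[ 0.      0.     -0.0002]
wrist 740 600 flat A -0.5882 s 0.298 u ext [-0.0182  0.0142] top u [-0.0171  0.0125] v [-0.0047  0.0043] A from centre -0.6233 top h 0.0648
wrist 991 x,y [0.0648 0.0426] tilt x/z -0.1364742250513145 y/z 0.10219241146810949 rms 0.001732198311468106 z [-0.0207  0.0349] top x [0.057  0.0352 0.0339]
top 90 48 flat A -0.5522 s 0.263 u ext [-0.0169  0.0175] top u [-0.0161  0.0174] v [-0.0047  0.0039] A from centre -0.5472 top h 0.0658
top 166 x,y [0.0574 0.044 ] tilt x/z 0.04191679644317527 y/z -0.010243613579645094 rms 0.0023810274784620594 z [-0.0229  0.0369] top x [0.0624 0.0481 0.0352]
side 126 38 flat A -0.6371 s 0.328 u ext [-0.0106  0.0203] top u [-0.0113  0.0154] v [-0.006   0.0021] A from centre -0.5512 top h 0.064
side 420 x,y [0.0633 0.0445] tilt x/z -0.09019185245643498 y/z -0.08281444830225514 rms 0.002113717204198417 z [-0.0219  0.0354] top x [0.0623 0.0439 0.0344]
initial
wrist 557 434 flat A 0.2857 s 0.304 u ext [-0.019   0.0168] top u [-0.0178  0.0168] v [-0.0049  0.0038] A from centre 0.2658 top h 0.0644
top 105 61 flat A 0.2414 s 0.296 u ext [-0.017   0.0192] top u [-0.0171  0.0188] v [-0.0041  0.0051] A from centre 0.2607 top h 0.0645
side 28 9 flat A 0.3134 s 0.265 u ext [-0.0086  0.0137] top u [0.     0.0137] v [-0.009  -0.0061] A from centre 0.3593 top h 0.0557
```

The vision estimates scatter between -0.55 and -0.62. For a mechanical reference, I'll close the jaws across the wing's 38 mm width with the tool set exactly at -30°. That centres the collar, because turning it needs only about 3 N while sliding it along the boom needs 8 N.

```bash
python3 - <<'E'
from h import *; from meas2 import meas2; from hol import hol
np.set_printoptions(precision=4,suppress=True)
A=-.5236; S=.30+np.pi/2
# use mean boom offset
import h; h.O=h.O+np.array([-.0001,0,-.0004])
effector.move_gripper(.062)
p,o=pose(A,S,.115); robot.servo_line(p,rot=o,speed=.06)
p,o=pose(A,S,.056); print(robot.servo_line(p,rot=o,speed=.08,force_limit=8))
robot.wait(.2); print(np.array(monitor.current_eef_pos())-p, B@np.array(monitor.current_wrist_force()),monitor.current_clock())
effector.move_gripper(.03,grip_force=20); robot.wait(.2)
print(monitor.current_finger_gap(),B@np.array(monitor.current_wrist_force()),B@np.array(monitor.current_ft_torque()),np.array(monitor.current_eef_pos())-p)
c=viewer.camera("wrist"); save("w5",c["img"]);c=viewer.camera("side");save("s5",cv2.resize(c["img"][100:260,200:440],None,fx=3,fy=3,interpolation=2))
print(monitor.current_clock())
E
```

```text
False
[ 0.0001 -0.0001  0.0009] [0.3958 0.191  0.3496] 18.0
0.03728306126812947 [-5.4427  1.704   3.3467] [0.1954 0.8741 0.0781] [-0.0004  0.0001  0.0001]
18.6333
```

View pics/w5.png

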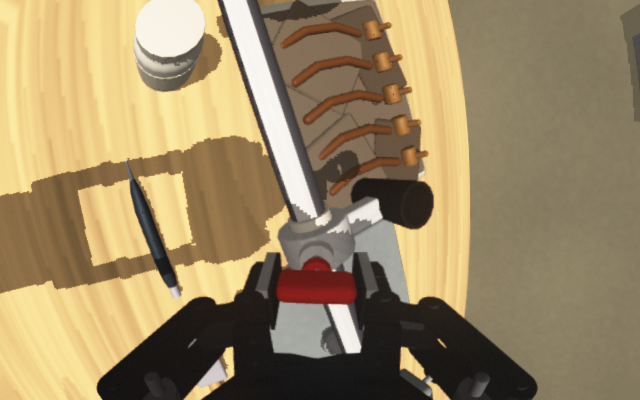

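View pics/s5.png

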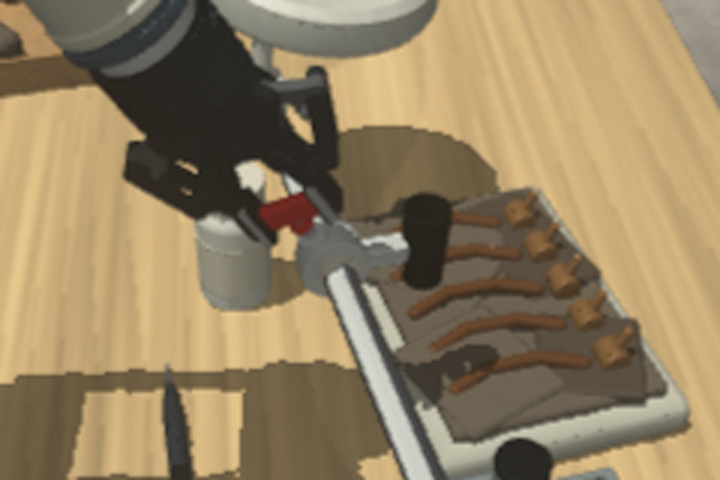

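Both pads are on the wing ends (gap 37.3 mm, so centred). I'll firm the grip briefly, release, back off and recheck.

```bash
python3 - <<'E'
from meas2 import *; from hol import hol
import h; h.O=h.O+np.array([-.0001,0,-.0004])
np.set_printoptions(precision=4,suppress=True)
A=-.5236; S=.30+np.pi/2
effector.move_gripper(.03,grip_force=60); robot.wait(.3)
print(monitor.current_finger_gap(),B@np.array(monitor.current_wrist_force()),monitor.current_eef_pos()-pose(A,S,.056)[0])
effector.move_gripper(.062)
p,o=pose(A,S,.115); robot.servo_line(p,rot=o,speed=.15)
p,o=pose(A,.30,.115); robot.servo_line(p,rot=o,speed=.06); effector.move_gripper(.03); robot.wait(.2)
for n,A in [("wrist",-.52),("top",-.52),("side",-.52)]:
    c=viewer.camera(n);P=(wcloud if n=="wrist" else cloud)(c); np.savez(n+"6.npz",P=P,img=c["img"])
    f=meas2(n,P,c["img"],A); hol(n,P,c["img"],f)
    save(n+"6",c["img"])
print(monitor.current_clock())
E
```

```text
0.036769561458754214 [-6.0933  0.9458  3.9994] [-0.0004  0.0002  0.0003]
wrist 670 509 flat A -0.5461 s 0.272 u ext [-0.0175  0.0478] top u [-0.0166  0.0139] v [-0.0045  0.0047] A from centre -0.2739 top h 0.0648
wrist 951 x,y [0.0644 0.0426] tilt x/z -0.07744121158479478 y/z 0.0976421742714326 rms 0.0018504512361343299 z [-0.021   0.0312] top x [0.0518 0.0378 0.0307]
top 89 48 flat A -0.4529 s 0.335 u ext [-0.0205  0.015 ] top u [-0.0196  0.0141] v [-0.0049  0.0029] A from centre -0.5009 top h 0.0653
top 191 x,y [0.0578 0.0438] tilt x/z 0.09902931878672493 y/z 0.019553332592186366 rms 0.002418265614465201 z [-0.0275  0.0342] top x [0.0588 0.0445 0.0324]
side 122 43 flat A -0.451 s 0.433 u ext [-0.0194  0.015 ] top u [-0.0199  0.0141] v [-0.0092 -0.0004] A from centre -0.4876 top h 0.0631
side 411 x,y [0.0631 0.0442] tilt x/z -0.02417844301015486 y/z -0.09098673196159345 rms 0.0020919570821626254 z [-0.0255  0.0314] top x [0.0599 0.0412 0.0307]
22.5333
```

View pics/wrist6.png

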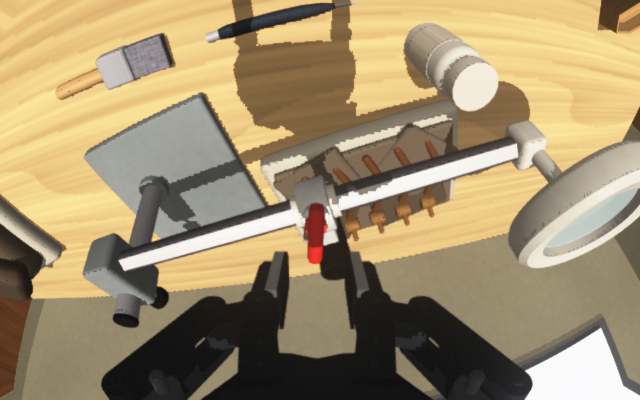

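The collar turned by about +0.06. The camera estimates now scatter around the target: flat fits -0.45 to -0.55 against -0.524, and holster tilts -0.08, -0.02 and +0.10. I'll grip the wing faces and start tightening, following the thread and watching the torque.

```bash
cat > turn.py <<'E'
from h import *
import h; h.O=h.O+np.array([-.0001,0,-.0004])
np.set_printoptions(precision=2,suppress=True)
A=-.5236; d=np.array([np.sin(A),0,np.cos(A)]); e=np.array([np.cos(A),0,-np.sin(A)])
F=np.stack([e,[0,1,0],d])
def rep(tag):
    M=R.from_euler("xyz",monitor.current_orientation()).as_matrix(); n=B@M[:,0]
    s=np.arctan2(n@e,n[1]); f=F@B@np.array(monitor.current_wrist_force()); tq=F@B@np.array(monitor.current_ft_torque())
    print(tag,"s",round(float(s),3),"f(e,y,d)",f,"T",tq,"gap",round(monitor.current_finger_gap()*1e3,2),"t",round(monitor.current_clock(),2)); return f,tq
E
python3 - <<'E'
from turn import *
p,o=pose(A,.30,.0565); print(robot.servo_line(p,rot=o,speed=.08,force_limit=8)); robot.wait(.15)
rep("pre")
effector.move_gripper(.005,grip_force=60); robot.wait(.2); rep("grip")
p,o=pose(A,.45,.0564); robot.servo_line(p,rot=o,speed=.03); rep("t"); robot.wait(.2); rep("t2")
E
```

```text
False
pre s 0.3 f(e,y,d) [-0.24 -0.26 -0.85] T [-0.02  0.27 -0.03] gap 30.15 t 23.57
grip s 0.3 f(e,y,d) [-1.14 -3.44  5.99] T [-0.49  0.55 -0.04] gap 11.94 t 24.08
t s 0.45 f(e,y,d) [-1.24 -2.9   5.93] T [-0.56  0.58  0.08] gap 11.68 t 24.38
t2 s 0.45 f(e,y,d) [-1.29 -3.36  6.2 ] T [-0.56  0.59  0.05] gap 12.18 t 24.58
```

```bash
python3 - <<'E'
from turn import *
effector.move_gripper(.005,grip_force=90)
for s in (.8,1.2,1.6,2.0,2.3,2.45):
    p,o=pose(A,s,.0565-.00103*(s-.3)); hit=robot.servo_line(p,rot=o,speed=.03,force_limit=25)
    f,tq=rep(f"{s}{hit}")
    if hit or abs(f[1])>9: break
c=viewer.camera("wrist"); save("w7",c["img"])
E
```

```text
0.8False s 0.8 f(e,y,d) [-3.82 -3.23  6.43] T [-0.76  0.72  0.02] gap 9.99 t 25.3
1.2False s 1.2 f(e,y,d) [-3.47 -5.3   7.44] T [-0.81  0.89  0.01] gap 10.05 t 25.85
1.6False s 1.6 f(e,y,d) [-4.23 -5.4   8.19] T [-0.82  1.    0.05] gap 10.13 t 26.4
2.0False s 2.0 f(e,y,d) [-5.22 -4.82  9.28] T [-0.75  1.1   0.05] gap 9.63 t 26.95
2.3False s 2.3 f(e,y,d) [-5.21 -4.13  8.58] T [-0.73  1.11  0.02] gap 9.9 t 27.4
2.45False s 2.45 f(e,y,d) [-3.84 -4.24  8.27] T [-0.64  1.07  0.01] gap 10.29 t 27.7
```

View pics/w7.png

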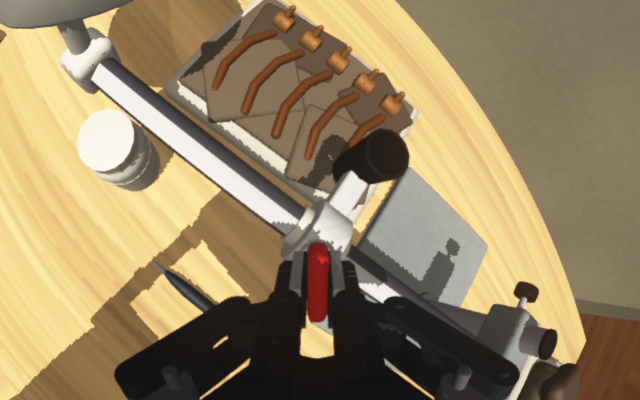

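The wing at (318,282) has turned with the pads. Now the final tightening steps.

```bash
python3 - <<'E'
from turn import *
effector.move_gripper(.005,grip_force=110)
for s in (2.55,2.65,2.75,2.85,2.92):
    p,o=pose(A,s,.0565-.00103*(s-.3)); hit=robot.servo_line(p,rot=o,speed=.03,force_limit=25)
    f,tq=rep(f"{s}{hit}")
    if hit or abs(tq[2])>.8: break
robot.wait(.2); rep("end")
E
```

```text
2.55False s 2.55 f(e,y,d) [-3.88 -4.09  8.53] T [-0.65  1.08 -0.  ] gap 8.75 t 28.22
2.65False s 2.65 f(e,y,d) [-5.02 -3.51  8.83] T [-0.58  1.11  0.02] gap 9.15 t 28.47
2.75False s 2.75 f(e,y,d) [-5.44 -3.12  9.09] T [-0.61  1.1  -0.03] gap 9.05 t 28.72
2.85False s 2.85 f(e,y,d) [-4.92 -3.27 10.29] T [-0.53  1.09  0.02] gap 9.28 t 28.97
2.92False s 2.92 f(e,y,d) [-5.22 -2.96  8.36] T [-0.52  1.06 -0.05] gap 9.12 t 29.22
end s 2.92 f(e,y,d) [-5.05 -3.3   9.46] T [-0.48  1.07  0.04] gap 9.02 t 29.42
```

The torque about the screw isn't rising. I'll check the joint torque and the wing's height above the collar, since it could be half a turn off.

```bash
python3 - <<'E'
from turn import *
np.set_printoptions(precision=4,suppress=True)
print(monitor.current_tau(), monitor.current_ft_torque(),monitor.current_wrist_force())
from meas2 import *
for n in ["top","side","wrist"]:
    c=viewer.camera(n); 
    if n=="side": save("s8",cv2.resize(c["img"][100:260,200:440],None,fx=3,fy=3,interpolation=2))
    if n=="wrist": save("w8",c["img"])
    P=(wcloud if n=="wrist" else cloud)(c)
    Q=(P-O)@B.T; i=c["img"].astype(int); m=(i[...,0]>70)&(i[...,1]<45)&(i[...,2]<45)&(abs(Q[...,0])<.1)&(abs(Q[...,1]-YC)<.05)&(Q[...,2]>-.02)&(Q[...,2]<.11)
    h=Q[m]@d; print(n,m.sum(),np.percentile(h,[1,50,80,90,95,99]))
for n in ["top4","side4","wrist4","top6","side6","wrist6"]:
    dd=np.load(n+".npz"); Q=(dd["P"]-O)@B.T; i=dd["img"].astype(int); m=(i[...,0]>70)&(i[...,1]<45)&(i[...,2]<45)&(abs(Q[...,0])<.1)&(abs(Q[...,1]-YC)<.05)&(Q[...,2]>-.02)&(Q[...,2]<.11)
    h=Q[m]@d; print(n,m.sum(),np.percentile(h,[1,50,80,90,95,99]))
E
```

```text
[  2.436  -25.6915 -42.706    1.9951  -3.9064   0.0182] [-0.6372  0.9636 -0.2025] [-8.302  -4.9911  5.6706]
top 42 [0.0517 0.0604 0.0618 0.0627 0.0641 0.0656]
side 29 [0.046  0.0551 0.0613 0.083  0.0843 0.0894]
wrist 1449 [0.0474 0.0614 0.0623 0.0626 0.0629 0.0663]
top4 90 [0.0432 0.0627 0.0648 0.0656 0.0658 0.0666]
side4 126 [0.0423 0.057  0.0622 0.0635 0.0639 0.0648]
wrist4 740 [0.0446 0.0639 0.0648 0.0652 0.0655 0.066 ]
top6 89 [0.0437 0.0625 0.0644 0.0653 0.0658 0.0679]
side6 122 [0.043  0.0577 0.0621 0.0634 0.0639 0.0649]
wrist6 670 [-0.0103  0.0641  0.065   0.0654  0.0656  0.066 ]
```

View pics/s8.png

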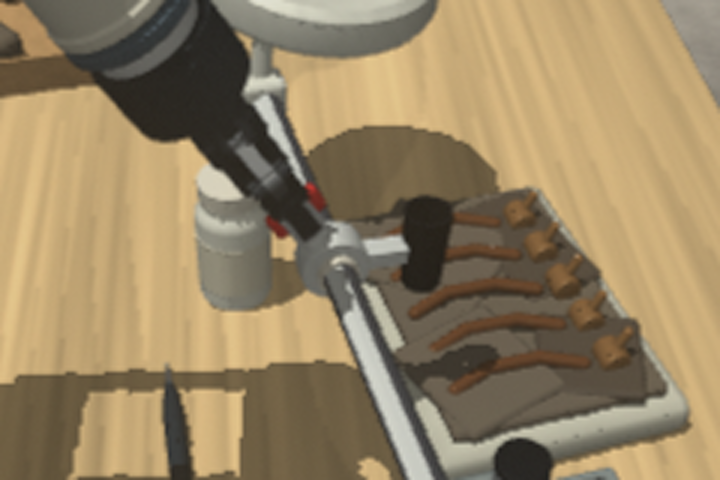

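View pics/w8.png

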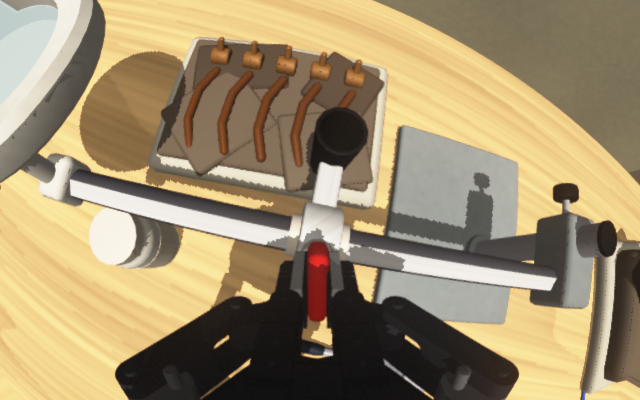

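The wing has dropped 2.6 mm, as expected for 2.6 rad of turn, but it shows no tightening torque. The screw likely started half a turn further out (about -2.84) and is now near -0.2. I'll test with a small further turn.

```bash
python3 - <<'E'
from turn import *
for s in (2.98,3.04):
    p,o=pose(A,s,.0565-.00103*(s-.3)); robot.servo_line(p,rot=o,speed=.03,force_limit=25)
    rep(s); print(monitor.current_tau()[5])
E
```

```text
2.98 s 2.98 f(e,y,d) [-4.42 -2.39  9.93] T [-0.5   1.03  0.07] gap 9.2 t 29.82
0.17320578452199697
3.04 s 3.04 f(e,y,d) [-5.45 -1.79  9.02] T [-0.51  1.04  0.05] gap 8.92 t 30.07
0.17851122189313173
```

Joint 6 reads 0.17 N·m, which is plain screw friction, so the screw really is half a turn back (s≈-0.10). I'll regrasp half a turn back and drive it on, using the joint-6 torque as the tightness signal.

```bash
python3 - <<'E'
from turn import *
effector.move_gripper(.030)
p,o=pose(A,3.04,.105); robot.servo_line(p,rot=o,speed=.15)
q=np.array(monitor.current_qpos()); q[5]-=np.pi; robot.move_j(q); robot.wait(.15)
c=viewer.camera("wrist"); save("w9",c["img"]); print(np.array(monitor.current_qpos())[5],monitor.current_clock())
from meas2 import meas2; from hol import hol
for n,c in (("wrist",c),("side",viewer.camera("side")),("top",viewer.camera("top"))):
    P=(wcloud if n=="wrist" else cloud)(c); f=meas2(n,P,c["img"],-.52); hol(n,P,c["img"],f)
E
```

```text
-1.9441987275492434 33.7417
wrist 833 600 flat A -0.4809 s -0.103 u ext [-0.02  0.06] top u [-0.02  0.02] v [-0.01  0.  ] A from centre -0.1319 top h 0.062
wrist 801 x,y [0.06 0.04] tilt x/z -0.09152794009970307 y/z 0.006949968862994514 rms 0.002032384074769423 z [-0.01  0.03] top x [0.05 0.04 0.03]
side 110 38 flat A -0.3337 s 0.004 u ext [-0.02  0.01] top u [-0.02  0.01] v [-0.01  0.  ] A from centre -0.4652 top h 0.0587
side 408 x,y [0.06 0.04] tilt x/z 0.004867455684300934 y/z -0.08422164084370495 rms 0.0020998291170330275 z [-0.03  0.03] top x [0.06 0.04 0.03]
top 89 46 flat A -0.4781 s -0.086 u ext [-0.02  0.02] top u [-0.02  0.02] v [-0.  0.] A from centre -0.4716 top h 0.0631
top 206 x,y [0.06 0.04] tilt x/z 0.13480796394798672 y/z 0.007916631077254736 rms 0.0023718677298071567 z [-0.03  0.03] top x [0.06 0.05 0.03]
```

View pics/w9.png

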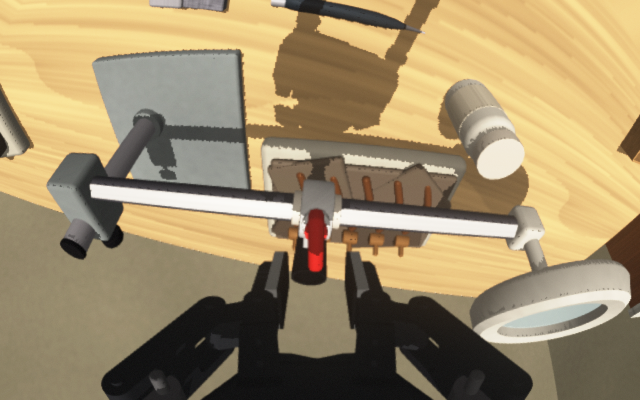

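The collar may have drifted about +0.03 during that turn, from a sub-millimetre off-centre grip. There's time to re-centre across the width, regrip the faces and drive the screw in.

```bash
python3 - <<'E'
from turn import *
s0=3.04-np.pi
ck=lambda t:print(t,round(monitor.current_clock(),2))
# width centring
q=np.array(robot.ik(*pose(A,s0+np.pi/2,.098))); effector.move_gripper(.055); robot.move_j(q); ck("rot")
p,o=pose(A,s0+np.pi/2,.0555); print(robot.servo_line(p,rot=o,speed=.1,force_limit=8))
effector.move_gripper(.03,grip_force=40); robot.wait(.15); rep("centred")
effector.move_gripper(.055)
p,o=pose(A,s0+np.pi/2,.098); robot.servo_line(p,rot=o,speed=.15)
q=np.array(robot.ik(*pose(A,s0,.098))); print("j6",q[5]); 
robot.move_j(q); effector.move_gripper(.028); ck("rot2")
p,o=pose(A,s0,.0555); print(robot.servo_line(p,rot=o,speed=.1,force_limit=8)); robot.wait(.1); rep("pre")
effector.move_gripper(.005,grip_force=100); robot.wait(.1); rep("grip")
E
```

```text
rot 35.61
False
centred s 1.469 f(e,y,d) [0.68 1.65 4.91] T [ 0.01  0.12 -0.07] gap 37.24 t 36.62
j6 -1.943955947951329
rot2 39.14
False
pre s -0.102 f(e,y,d) [-1.62  0.26  0.94] T [-0.03  0.27 -0.02] gap 27.81 t 39.82
grip s -0.102 f(e,y,d) [-0.82 -1.41  6.74] T [-0.35  0.38 -0.  ] gap 9.22 t 40.26
```

```bash
python3 - <<'E'
from turn import *
s0=3.04-np.pi
for s in (.8,1.7,2.4,2.6,2.75,2.85,2.92):
    p,o=pose(A,s,.0555-.00103*(s-s0)); hit=robot.servo_line(p,rot=o,speed=.03,force_limit=40)
    f,tq=rep(f"{s}{hit}"); t6=monitor.current_tau()[5]; print("  tau6",round(t6,3))
    if hit or t6>.75: break
E
```

```text
0.8False s 0.788 f(e,y,d) [-6.06 -2.36 19.03] T [-0.71  1.71  5.4 ] gap 9.51 t 41.31
  tau6 5.442
```

Joint 6 hit 5.4 N·m at s≈0.8, so the screw is blocked. I'll look before doing anything else.

```bash
python3 - <<'E'
from turn import *
c=viewer.camera("wrist"); save("w10",c["img"]); np.savez("w10.npz",P=wcloud(c),img=c["img"])
P=wcloud(c); Q=(P-O)@B.T; i=c["img"].astype(int)
m=(i[...,0]>70)&(i[...,1]<45)&(i[...,2]<45)&(abs(Q[...,0])<.1)&(abs(Q[...,1]-YC)<.05)&(Q[...,2]>-.02)&(Q[...,2]<.11)
print(np.percentile(Q[m]@d,[1,20,50,80,90,95,99])*1e3, monitor.current_qpos(), monitor.current_tau()[5])
c=viewer.camera("side"); save("s10",cv2.resize(c["img"][100:260,200:440],None,fx=3,fy=3,interpolation=2))
E
```

```text
[37.87 49.43 58.8  61.1  61.55 61.91 62.53] [-0.06 -0.35  1.77  0.13  1.22 -1.05] 5.428575128316879
```

View pics/w10.png

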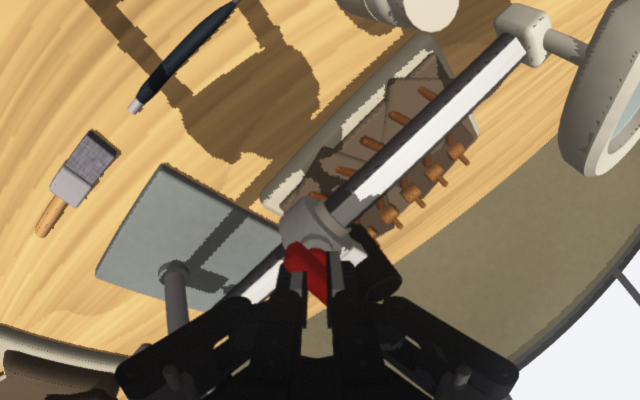

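View pics/s10.png

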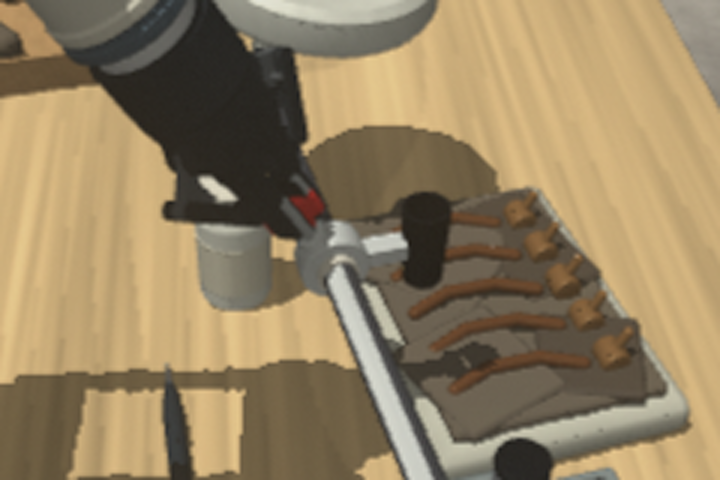

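```bash
python3 - <<'E'
from turn import *
np.set_printoptions(precision=4,suppress=True)
D=np.load("w10.npz");P=D["P"];img=D["img"]
Q=(P-O)@B.T;i=img.astype(int)
m=(i[...,0]>70)&(i[...,1]<45)&(i[...,2]<45)&(abs(Q[...,0])<.1)&(abs(Q[...,1]-YC)<.05)&(Q[...,2]>-.02)&(Q[...,2]<.11)
q=Q[m];h=q@d
for lo in (.056,.059,.060):
    t_=q[h>lo]; E=np.stack([t_@e,t_[:,1]],1); C=np.cov(E.T); w,V=np.linalg.eigh(C); v=V[:,1]
    print(lo,len(t_),E.mean(0),np.sqrt(w),"s",-np.arctan2(v[1],v[0]), E.min(0),E.max(0))
z=img[200:340,240:400]; save("w10z",cv2.resize(z,None,fx=4.5,fy=4.5,interpolation=2))
E
```

```text
0.056 920 [-0.0077  0.0457] [0.0024 0.0081] s -3.0322480039851403 [-0.0204  0.0395] [0.0095 0.0501]
0.059 721 [-0.0068  0.0451] [0.0022 0.0082] s -3.037439291272279 [-0.0204  0.0395] [0.0095 0.0494]
0.06 595 [-0.0059  0.0447] [0.002  0.0081] s -3.0309519206011624 [-0.02    0.0395] [0.0095 0.0494]
```

View pics/w10z.png

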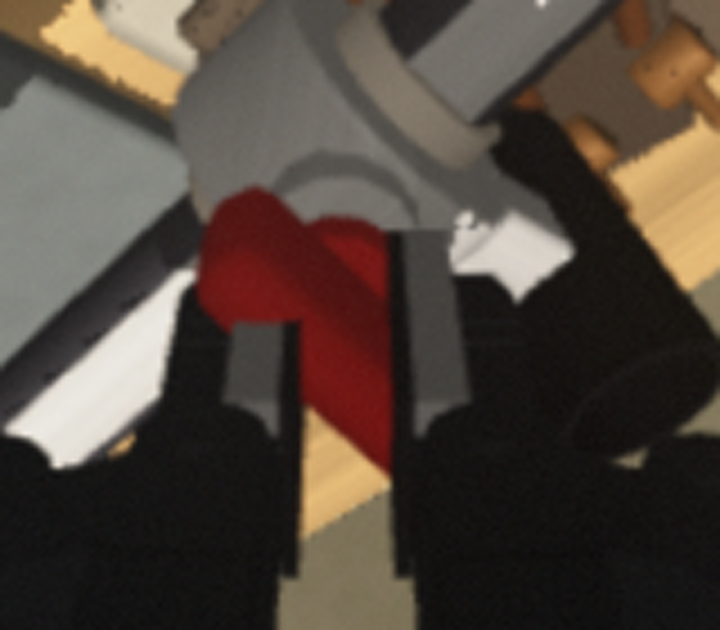

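The wing stayed put while the pads twisted round it. It looks to be near its 3.1 limit, which would mean it was already tight after the first turn. I'll release and measure.

```bash
python3 - <<'E'
from turn import *
s0=.788
effector.move_gripper(.04)
rep("open")
p,o=pose(A,s0,.10); print(robot.servo_line(p,rot=o,speed=.15)); robot.wait(.05)
from meas2 import meas2; from hol import hol
for n in ("wrist","top","side"):
    c=viewer.camera(n);P=(wcloud if n=="wrist" else cloud)(c); np.savez(n+"11.npz",P=P,img=c["img"]); save(n+"11",c["img"])
    f=meas2(n,P,c["img"],-.5);print(f); hol(n,P,c["img"],f)
print(monitor.current_clock())
E
```

```text
open s 0.801 f(e,y,d) [ 0.54 -0.72 -0.58] T [0.04 0.2  0.  ] gap 40.06 t 41.81
False
wrist 1337 818 flat A -0.6738 s -0.055 u ext [-0.02  0.02] top u [-0.02  0.02] v [-0.    0.01] A from centre -0.6787 top h 0.0618
[-0.  0. -0.]
wrist 1046 x,y [0.07 0.04] tilt x/z -0.23376545893179246 y/z -0.014046708136623476 rms 0.0014739102022651527 z [-0.02  0.04] top x [0.07 0.06 0.04]
top 34 18 flat A -0.5782 s -0.118 u ext [-0.01  0.01] top u [0.   0.01] v [-0.  0.] A from centre -0.5024 top h 0.0629
[-0. -0.  0.]
top 125 x,y [0.06 0.05] tilt x/z -0.056156925216763263 y/z -0.0054045236266231575 rms 0.0022598596771903614 z [-0.02  0.04] top x [0.07 0.05 0.04]
side 146 45 flat A -0.6513 s -0.033 u ext [-0.02  0.01] top u [-0.02  0.01] v [-0.  0.] A from centre -0.6652 top h 0.0612
[0. 0. 0.]
side 411 x,y [0.06 0.05] tilt x/z -0.17415464753710003 y/z -0.08985637214557399 rms 0.0020882288365933234 z [-0.02  0.04] top x [0.06 0.05 0.04]
42.4583
```

View pics/wrist11.png

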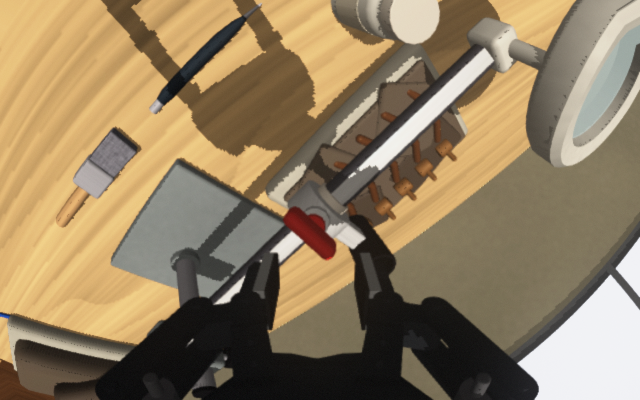

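```bash
python3 -c "
from h import *
d=np.load('side11.npz')['img'][130:230,260:400];save('s11z',cv2.resize(d,None,fx=5,fy=5,interpolation=2))
from wing import *
for n in ('top','side','wrist'):
    for k in ('','4','6','11'):
        try: D=np.load((n+k if not(n=='wrist' and k=='') else 'w1')+'.npz',allow_pickle=True)
        except Exception as x: continue
        Q=(D['P']-O)@B.T; rr=np.hypot(Q[...,0],Q[...,2]); c=Q[(rr>.0205)&(rr<.0255)&(abs(Q[...,1]-YC)<.03)]
        print(n,k,np.percentile(c[:,1],[2,98]))
"
```

```text
top  [0.0325 0.0556]
top 4 [0.0324 0.0556]
top 6 [0.0326 0.0555]
top 11 [0.0352 0.058 ]
side  [0.0301 0.0533]
side 4 [0.0298 0.0539]
side 6 [0.0297 0.054 ]
side 11 [0.0326 0.0567]
wrist  [0.0319 0.0553]
wrist 4 [0.0319 0.0551]
wrist 6 [0.0318 0.055 ]
wrist 11 [0.0374 0.058 ]
```

Two corrections:
- **Screw:** it was already tight. It is at about 3.07, against its 3.1 limit, and the head heights and residual torque at 3.04 fit that.
- **Collar:** my second turn pressed against that stop and wrenched the collar to about θ=-0.15, and +2.7 mm along the boom.

About 11 s remain. I'll grip, loosen to just off the flat, put the collar back and retighten.

```bash
python3 - <<'E'
from turn import *
a1=-.67; y1=YC+.0027; rr=lambda s:.0535-.00103*(s+.07)
for a,s,y in ((a1,-.07,y1),(a1,-.72,y1),(A,-.72,YC),(A,-.2,YC)): 
    q=robot.ik(*pose(a,s,rr(s),yc=y)); print(None if q is None else np.array(q))
q=robot.ik(*pose(a1,-.07,.098,yc=y1)); robot.move_j(q); effector.move_gripper(.028)
p,o=pose(a1,-.07,rr(-.07),yc=y1); hit=robot.servo_line(p,rot=o,speed=.1,force_limit=10); rep(f"down {hit}")
if not hit:
    effector.move_gripper(.005,grip_force=100); rep("grip"); print(monitor.current_tau()[5])
    c=viewer.camera("wrist"); save("w12",c["img"])
E
```

```text
[-0.08 -0.48  1.92  0.2   1.06 -1.96]
[-0.08 -0.48  1.92  0.2   1.06 -2.61]
[-0.06 -0.35  1.77  0.14  1.21 -2.56]
[-0.06 -0.35  1.77  0.14  1.21 -2.04]
down False s -0.069 f(e,y,d) [-0.07  0.94  0.32] T [-0.05  0.33  0.02] gap 28.04 t 44.2
grip s -0.069 f(e,y,d) [-1.58 -1.04  5.59] T [-0.22  0.39 -0.05] gap 9.68 t 44.53
0.0020875952759524807
```

View pics/w12.png

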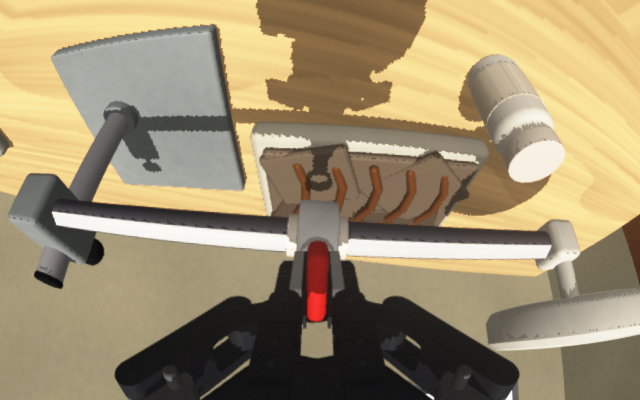

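A clean, square grip on the wing. Loosen, then move it back.

```bash
python3 - <<'E'
from turn import *
a1=-.67; y1=YC+.0027; rr=lambda s:.0535-.00103*(s+.07)
s=-.72
p,o=pose(a1,s,rr(s),yc=y1); robot.servo_line(p,rot=o,speed=.05,force_limit=40); rep("loose"); print(monitor.current_tau()[5])
for k in (.5,1.):
    a=a1+(A-a1)*k; y=y1+(YC-y1)*k
    p,o=pose(a,s,rr(s),yc=y); h_=robot.servo_line(p,rot=o,speed=.03,force_limit=60); rep(f"back {h_}")
c=viewer.camera("side"); P=cloud(c)
from meas2 import meas2; from hol import hol
hol("side",P,c["img"],[.0012,0]); Q=(P-O)@B.T; r_=np.hypot(Q[...,0],Q[...,2]); cc=Q[(r_>.0205)&(r_<.0255)&(abs(Q[...,1]-YC)<.03)]; print((np.percentile(cc[:,1],[2,98])*1e4).round())
E
```

```text
loose s -0.713 f(e,y,d) [-1.94 -0.15  7.39] T [ 0.17  0.47 -0.01] gap 9.19 t 45.38
-0.09656206704676151
back False s -0.718 f(e,y,d) [-1.82  3.95  9.31] T [ 0.74  0.68 -0.03] gap 9.44 t 45.63
back False s -0.719 f(e,y,d) [-1.41  4.86  8.58] T [ 1.    0.65 -0.09] gap 9.33 t 45.88
side 417 x,y [0.06 0.05] tilt x/z -0.02849296523307276 y/z -0.07563100470518908 rms 0.001953454497084102 z [-0.03  0.03] top x [0.06 0.04 0.03]
[311. 534.]
```

The collar is back: holster tilt matches the squared pose and its position along the boom is within about 0.5 mm. Now retighten and let go.

```bash
python3 - <<'E'
from turn import *
rr=lambda s:.0535-.00103*(s+.07)
for s in (-.42,-.27,-.2):
    p,o=pose(A,s,rr(s)); h_=robot.servo_line(p,rot=o,speed=.03,force_limit=40); rep(f"{s} {h_}"); t6=monitor.current_tau()[5]; print(" tau6",round(t6,3))
    if t6>.8: break
robot.wait(.1); rep("hold"); print(monitor.current_tau()[5])
E
```

```text
-0.42 False s -0.419 f(e,y,d) [-0.51  4.05  6.21] T [ 0.84  0.4  -0.02] gap 9.46 t 46.38
 tau6 0.093
-0.27 False s -0.269 f(e,y,d) [-0.7   3.79  7.46] T [ 0.78  0.29 -0.06] gap 9.28 t 46.68
 tau6 0.182
-0.2 False s -0.199 f(e,y,d) [-0.92  4.66  6.9 ] T [0.71 0.33 0.03] gap 9.64 t 46.93
 tau6 0.171
hold s -0.199 f(e,y,d) [0.36 4.23 7.2 ] T [ 0.7   0.33 -0.01] gap 9.56 t 47.03
0.019307369948364794
```

```bash
python3 - <<'E'
from turn import *
rr=lambda s:.0535-.00103*(s+.07)
s=-.1
p,o=pose(A,s,rr(s)); h_=robot.servo_line(p,rot=o,speed=.03,force_limit=40); rep(f"{s} {h_}"); print(" tau6",monitor.current_tau()[5])
effector.move_gripper(.035)
p,o=pose(A,s,.105); robot.servo_line(p,rot=o,speed=.15)
from meas2 import meas2; from hol import hol
for n in ("wrist","top","side"):
    c=viewer.camera(n);P=(wcloud if n=="wrist" else cloud)(c); np.savez(n+"13.npz",P=P,img=c["img"]); save(n+"13",c["img"])
    f=meas2(n,P,c["img"],-.52); hol(n,P,c["img"],f)
    Q=(P-O)@B.T; r_=np.hypot(Q[...,0],Q[...,2]); cc=Q[(r_>.0205)&(r_<.0255)&(abs(Q[...,1]-YC)<.03)]; print((np.percentile(cc[:,1],[2,98])*1e4).round())
print(monitor.current_clock(),monitor.current_wrist_force())
E
```

```text
-0.1 False s -0.099 f(e,y,d) [-0.22  3.65  5.83] T [0.65 0.28 0.01] gap 9.82 t 47.28
 tau6 0.22212387062609196
wrist 844 642 flat A -0.5088 s -0.079 u ext [-0.02  0.06] top u [-0.02  0.02] v [-0.    0.01] A from centre -0.1696 top h 0.062
wrist 883 x,y [0.06 0.05] tilt x/z -0.011262030472818757 y/z -0.05161682656441191 rms 0.0020522660211772415 z [-0.01  0.03] top x [0.05 0.04 0.03]
[332. 565.]
top 86 39 flat A -0.4587 s -0.15 u ext [-0.02  0.02] top u [-0.02  0.02] v [-0.    0.01] A from centre -0.4947 top h 0.0637
top 195 x,y [0.06 0.04] tilt x/z 0.10386572936456902 y/z 0.021794492389142744 rms 0.002357864452500978 z [-0.03  0.03] top x [0.06 0.05 0.03]
[345. 572.]
side 105 31 flat A -0.4024 s 0.035 u ext [-0.02  0.01] top u [-0.02  0.01] v [-0.01  0.  ] A from centre -0.4931 top h 0.059
side 417 x,y [0.06 0.05] tilt x/z -0.03274231188219827 y/z -0.08787272396801861 rms 0.0021036457720189283 z [-0.03  0.03] top x [0.06 0.05 0.03]
[311. 540.]
48.2917 [-0.67  0.15 -0.56]
```

View pics/wrist13.png

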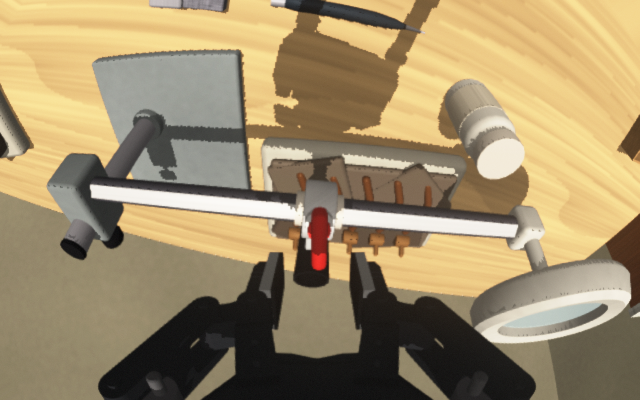

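View pics/side13.png

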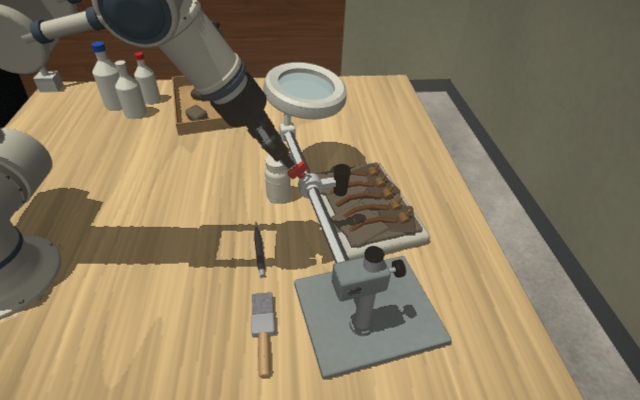

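```bash
python3 -c "
from rig import robot,monitor
print(monitor.current_clock()); robot.finish_job()"
```

```text
48.2917
the job is handed in; nothing more can be done
```

I handed the job in at 48.3 s with the collar squared, the wing screw tightened and the gripper clear. The collar ended about 1 mm along the boom from where it started, and I could not confirm the tightening torque.

- **What went wrong:** after the first tightening I misread the low torque as the screw being half a turn back. I pressed it against its end stop, with 5.4 N·m on the wrist joint. That wrenched the collar by about -0.15 rad and 2.7 mm along the boom. I gripped the wing again, loosened it to just off the flat, put the collar back, and retightened to a screw angle of about 3.04.
- **Angle:** the final camera estimates straddle square and don't agree. Wing angles read -0.40 to -0.51 rad against a target of -0.524. I discounted a -0.17 wrist reading because stray pixels spoiled it. Holster tilt read -0.03 (side), -0.01 (wrist) and +0.10 (top). My best guess is within a few hundredths of a radian of square.
- **Along the boom:** the three views put the collar 0.8 to 1.8 mm from its start, and I left that uncorrected.
- **Tightness:** the wing's angle and height fit a screw angle of about 3.0. The wrist joint never read more than 0.22 N·m while tightening, below the 0.3 N·m expected. I take it as tight from that position and from the earlier hard stop.
- **Bench items:** I did not touch the jar, scribe or brush, and they look unmoved in the last pictures.

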